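# Put the bench stations back in order

### The job

The steel beaker belongs on the scale, the amber bottle on the round stirrer and the tube carrier in the steel tray, but each of the three now stands on a station that is not its own. Swap them round, standing one of them on the empty cork mat for a while to make room, until each stands upright in the middle of its own station and the mat is empty again. Keep them upright, set them down rather than drop them, and leave the dish, the pot and the timer where they are.

Things in the scene. Friction and masses are not known exactly. Their poses are not given: they have to be found in the camera images.
- beaker: Loose open stainless steel beaker, a plain straight cylinder 60 mm in diameter and 75 mm high with a 3 mm wall, no handle, 0.10 to 0.20 kg. Origin: centre of its underside; z up. It belongs on the scale.
- bottle: Loose closed amber glass bottle, 95 mm high: a straight body 58 mm in diameter from the foot up to 66 mm, then a shoulder and a white cap 34 mm in diameter. 0.17 to 0.33 kg. Origin: centre of its underside; z up. It belongs on the stirrer.
- carrier: Loose tube carrier: a white plastic block 56 by 56 mm and 50 mm high (x and y are square to its sides) with five short tubes with blue caps standing in its top, up to 85 mm above its underside and inside the block's outline. 0.14 to 0.26 kg. Origin: centre of the underside; z up. It may stand at any yaw in the tray.
- scale: Fixed bench scale: a grey box 125 mm (along its x) by 120 mm and 28 mm high, with a round steel pan 106 mm in diameter on it whose top is 36 mm above the table; a dark display lies on the -x side. Origin: at table height below the middle of the pan (the box reaches 70 mm to -x and 55 mm to +x); z up.
- stirrer: Fixed flat round magnetic stirrer: a black disc 124 mm in diameter with a white top face 20 mm above the table and a small black control tab that sticks out 81 mm to -x, 16 mm high. Origin: at table height below the middle of the disc; z up.
- tray: Fixed square stainless steel tray, 120 by 120 mm outside and 112 mm inside, its rim 12 mm above the table and its inner floor 4 mm above the table. Origin: at table height below its middle; x and y square to its sides; z up.
- mat: Fixed square cork mat, 110 by 110 mm, its top 5 mm above the table: the free spot, empty at the start. Origin: at table height below its middle; x and y square to its sides.
- dish: Loose flat round culture dish with a white lid, 64 mm in diameter, 16 mm high; a bystander to be left alone. Origin: centre of its underside.
- pot: Loose small white sample pot with an orange lid, 44 mm in diameter, 44 mm high; a bystander to be left alone. Origin: centre of its underside.
- timer: Loose grey bench timer lying flat, 60 (its x) by 70 by 20 mm; a bystander to be left alone. Origin: centre of its underside.
Not all that is in view belongs to the job. Several things have the shape of the tray; the one meant has the colours described above.

How it is judged:
By the outcome, as a careful person would: the job done as asked, in the order asked, and still so for the second after the job is handed in, with the robot touching nothing.
It also fails if it takes over 120 s, if anything falls off the work surface, if the arm or the gripper's body presses on something with over 40 N, if the wrist force passes 120 N, or if a joint passes its speed limit or range.

### The arm

A 6-joint arm with a two-finger parallel gripper is mounted at the origin on the work surface. World frame = base frame: x ahead of the robot, y to its left, z up, the work surface at z = 0. Lengths are in mm, angles in rad, forces in N, time in s.
With the tool pointing down it reaches from about 350 to 775 mm from the base axis. Payload 7.3 kg.
Tool frame: the origin (TCP) lies at the very end of the fingers, on their centre line; the grasp point (between the pads) lies 19 mm behind it; z points along the fingers, y is the line along which they close (so a half turn about z gives the same grasp; the last joint's range is limited). The gripper opens to 92 mm and grips with 3 to 60 N. Pads are 19 mm wide; open, the fingers measure 130 mm over their backs; the gripper's body (75 mm by 190 mm) begins 47 mm behind the grasp point.
Start: joints at [-1.391, 0.342, 1.524, -0, 1.275, -0.146], TCP at [168.058, -497.395, 226.741] pointing down, gripper open.
Joint ranges: [-2.53, 2.53], [-0.77, 2.02], [0.04, 2.7], [-1, 4.14], [0.28, 2.66], [-3.11, 3.11]. Speed limits (rad/s): [2.57, 2.57, 3.14, 3.14, 3.14, 3.14].

### API

Orientations are given as [roll, pitch, yaw] about the fixed x, y, z axes, in that order (R = Rz(yaw) Ry(pitch) Rx(roll)).
In Python, from plant import get_obs, vision, workorder gives the robot as it stands.
- The arm moves only by the shell command python3 -m pendant 'ROWS' [OPENING]. ROWS is a JSON object of lists of equal length, an entry for each row: "dp": the shift along the tool's x, y, z in m, a list of three; "rotation": the turn, a rotation vector about the tool's x, y, z in rad, a list of three. A call has 1 to 8 rows; each row is the pose to reach, as a shift and turn from the pose commanded when the call began, along the tool's axes at that moment; what a row does not reach only later rows make up. A row lasts 1/8 s, in which the tool goes at most 62.5 mm and 10.7 degrees, less where a joint would pass 70% of its speed; a pose out of reach is approached as far as the arm can. A call with a gripper value outside its range is refused whole. OPENING is the finger opening in m, from 0 to 0.0918, set as the call begins (- or left out, the last holds). The fingers move at their own pace and stop on an object; the grip force is fixed at half the most. Time passes only in rows, so rows that repeat a pose let the fingers close. It gives the time, the measured TCP pose, the force, the opening and the grip force at its end, in the units of the state.
- get_obs(): the state, without advancing time (a new reading comes with each control period).
- vision.capture(name): name is "side" or "top" or "wrist"; returns a dict with "pixels" (420x560x3 uint8, red, green, blue), "vfov" (degrees; the focal length in pixels is half the picture's height over the tangent of half this angle, whatever the lens; pixels are square), "cx", "cy" (the principal point, pixels), "pose" (4x4, takes a point from camera to world coordinates); the wrist camera has in their place "T_tool_cam" (4x4, takes a point from camera to tool coordinates, whose origin is the TCP and whose axes are the flange's). Camera axes: x right, y up, looking along -z (the intrinsics and any distortion apply to the point x, -y, -z); pixel columns grow to the right and rows downward; lengths in mm; the calibration is good to about 2 mm. A picture is of the moment at which its call begins: read the wrist's pose just before it. There is no depth.
- workorder.close_job(): hands the job in; it is judged then, once.
The state is a dict: "time": time; "joint_positions": joint angles; "dq": joint speeds; "tau": joint torques, N m; "tool_pos": TCP position; "tcp_rot": TCP orientation; "contact_force": force on the tool from outside, world axes, zero at the start; "moment": the same for the moment, N m; "grip_width": finger opening in mm; "finger_force": force on a finger pad.
Only numpy, scipy, OpenCV 4.12 (cv2) and the standard library are available. Lean on these libraries where they do the work, as an engineer would, in place of code of your own. Each camera call takes 0.05 s, during which the arm holds its last target. There are 200 camera calls.

## Working session

There is one attempt and no reset: what is moved stays moved. The work goes in short steps, Python scripts to look and compute and a shell command to move; the robot and the scene stay as the last step left them, time stands still between calls to the robot, and variables do not carry over. Pictures are saved under pics/ and viewed, at most 14 in all, crops included, and the job is handed in when it is done.

```bash
ls; mkdir -p pics; python3 - <<'E'
from plant import get_obs, vision
import cv2,json,numpy as np
print(get_obs())
for n in("top","side"):
    c=vision.capture(n); cv2.imwrite(f"pics/{n}0.png",c["pixels"][...,::-1])
    print(n,{k:(np.round(v,4).tolist() if hasattr(v,'tolist') else v) for k,v in c.items() if k!="pixels"})
c=vision.capture("wrist");print({k:(np.round(v,4).tolist() if hasattr(v,'tolist') else v) for k,v in c.items() if k!="pixels"})
E
```

```text
pics
{'time': 0.0, 'joint_positions': array([-1.39100168e+00,  3.42697854e-01,  1.52498499e+00,  2.54099432e-05,
        1.27538297e+00, -1.46001747e-01]), 'dq': array([-8.91690817e-05, -2.90304945e-03, -3.71257485e-05, -2.58053352e-04,
        7.85583304e-04,  5.23257352e-04]), 'tau': array([-2.66489078e-03, -4.31247640e+01, -2.44207907e+01,  7.16361590e-02,
        5.58827980e-02, -1.12232040e-04]), 'tool_pos': array([ 167.99102527, -496.9891987 ,  226.0690379 ]), 'tcp_rot': array([-3.14013870e+00, -2.38360761e-04,  3.25788801e-01]), 'contact_force': array([0.19671236, 0.50886164, 0.2181045 ]), 'moment': array([-0.02567493, -0.00259683,  0.03650125]), 'finger_force': 0.0, 'grip_width': 91.82583322395324}
top {'vfov': 46.16278584124853, 'cx': 278.85845571864877, 'cy': 209.35701074693424, 'pose': [[0.0014, 0.9807, -0.1953, 205.9287], [-0.9999, -0.0013, -0.0138, -120.4719], [-0.0138, 0.1953, 0.9806, 1407.6233], [0.0, 0.0, 0.0, 1.0]]}
side {'vfov': 56.71465598774916, 'cx': 275.3804066073039, 'cy': 216.33600877841369, 'pose': [[-0.9903, 0.0982, -0.0985, 408.2549], [-0.1388, -0.745, 0.6525, 497.8114], [-0.0093, 0.6598, 0.7514, 740.0401], [0.0, 0.0, 0.0, 1.0]]}
{'vfov': 70.5615648778568, 'cx': 279.0833460927766, 'cy': 207.51247837316458, 'T_tool_cam': [[-0.0005, 0.9697, 0.2444, 65.4899], [1.0, 0.0006, -0.0001, 0.0282], [-0.0002, 0.2444, -0.9697, -158.5961], [0.0, 0.0, 0.0, 1.0]]}
```

View pics/top0.png

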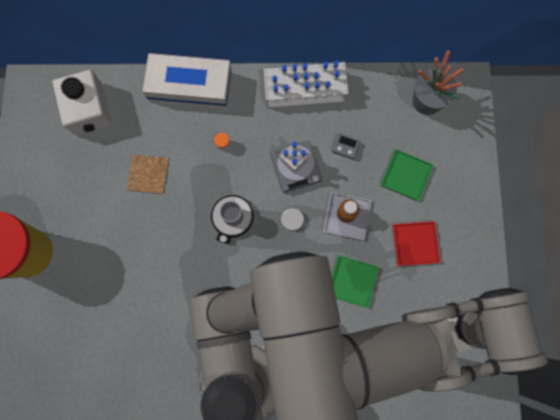

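View pics/side0.png

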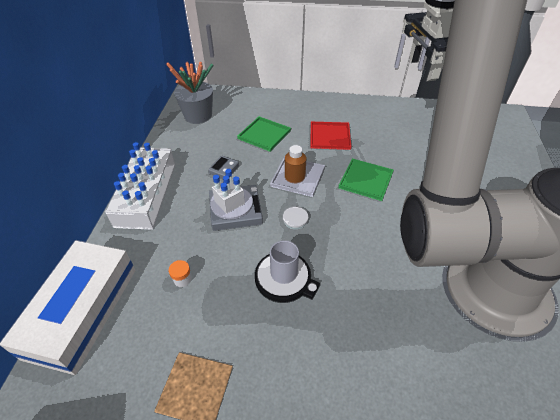

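The beaker stands on the stirrer (top 232,215), the carrier on the scale (297,163) and the bottle in the steel tray (348,215). The mat is at (148,174).
Possible mix-ups:
- **Tray:** green (407,175), green (355,281) and red (416,244). The steel one at (348,215) fits the description.
- **Carrier:** the large blue-capped rack at (305,85). The small block on the scale is the right one.
- **Beaker and bottle:** the dish (292,219), the pot (222,140) and the brown pieces elsewhere don't fit.

```bash
cat > h.py <<'E'
import numpy as np, cv2
from plant import get_obs, vision
from scipy.spatial.transform import Rotation as Ro
def cap(n,save=None):
    o=get_obs(); c=vision.capture(n); im=c["pixels"][...,::-1].copy()
    if save: cv2.imwrite(f"pics/{save}.png",im)
    if n=="wrist":
        T=np.eye(4);T[:3,:3]=Ro.from_euler("xyz",o["tcp_rot"]).as_matrix();T[:3,3]=o["tool_pos"]
        P=T@c["T_tool_cam"]
    else: P=np.array(c["pose"])
    f=im.shape[0]/2/np.tan(np.radians(c["vfov"])/2)
    return dict(im=im,P=P,f=f,cx=c["cx"],cy=c["cy"])
def ray(c,u,v):
    d=np.array([(u-c["cx"])/c["f"],-(v-c["cy"])/c["f"],-1.]); d=c["P"][:3,:3]@d
    return c["P"][:3,3],d/np.linalg.norm(d)
def plane(c,u,v,z):
    p,d=ray(c,u,v); return p+d*(z-p[2])/d[2]
def tri(rs):
    A=sum(np.eye(3)-np.outer(d,d) for p,d in rs); b=sum((np.eye(3)-np.outer(d,d))@p for p,d in rs)
    x=np.linalg.solve(A,b); return x,max(np.linalg.norm((np.eye(3)-np.outer(d,d))@(x-p)) for p,d in rs)
def proj(c,X):
    q=c["P"][:3,:3].T@(np.asarray(X,float)-c["P"][:3,3]); return c["cx"]+c["f"]*q[0]/-q[2], c["cy"]-c["f"]*q[1]/-q[2]
E
python3 - <<'E'
from h import *
t=cap("top");s=cap("side")
pts=dict(beakertop=((232,208),(285,249)),bottlecap=((350,208),(296,151)),mat=((148,174),(195,388)),tray=((348,216),(299,177)),stir=((232,216),(283,276)),scale=((295,163),(231,205)),pot=((222,139),(179,268)),dish=((292,219),(295,217)),timer=((347,146),(224,166)))
for k,(a,b) in pts.items(): x,e=tri([ray(t,*a),ray(s,*b)]); print(k,x.round(),round(e,1))
cv2.imwrite("pics/crop.png",cv2.resize(t["im"][120:260,120:400],None,fx=2.8,fy=2.8,interpolation=cv2.INTER_CUBIC))
E
```

```text
beakertop [465.  26. 100.] 4.9
bottlecap [ 471. -295.   92.] 0.0
mat [593. 288.  -0.] 0.4
tray [ 464. -301.   -3.] 3.1
stir [464.  35.  10.] 0.9
scale [ 619. -148.   23.] 0.5
pot [686.  65.  42.] 1.4
dish [ 455. -139.   12.] 0.2
timer [ 674. -302.   12.] 0.7
```

View pics/crop.png

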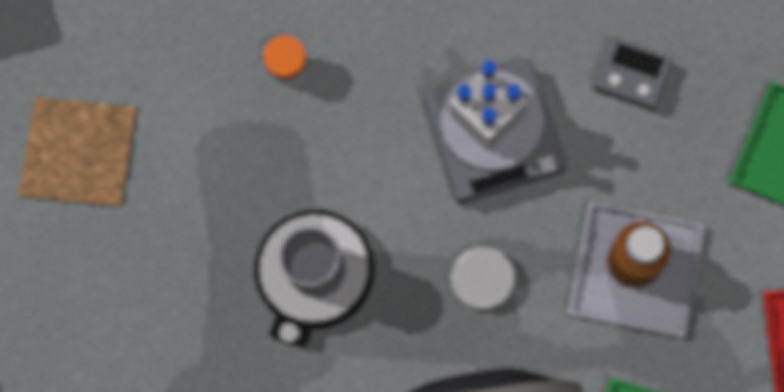

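The crop shows all three objects as described: the beaker on the black-rimmed stirrer, the carrier on the scale pan and the bottle in the grey steel tray. Next I raise the arm and move it to a wrist overview.

```bash
python3 -m pendant '{"dp":[[0.047,-0.032,-0.013],[0.094,-0.065,-0.026],[0.14,-0.098,-0.04],[0.188,-0.13,-0.052],[0.235,-0.163,-0.065],[0.28,-0.195,-0.08],[0.33,-0.228,-0.092],[0.375,-0.26,-0.104]],"rotation":[[0,0,0.05],[0,0,0.1],[0,0,0.15],[0,0,0.2],[0,0,0.25],[0,0,0.3],[0,0,0.326],[0,0,0.326]]}'
python3 -m pendant '{"dp":[[0,0,0],[0,0,0]],"rotation":[[0,0,0],[0,0,0]]}'
python3 - <<'E'
from h import *
c=cap("wrist","w1"); np.save("pics/w1.npy",c,allow_pickle=True)
for k,X in dict(beaker=(464,35,95),stir=(464,35,20),bottle=(465,-300,99),scale=(619,-148,36),mat=(593,288,5)).items(): print(k,np.round(proj(c,X)))
E
```

```text
time: 1.25
tool_pos: [441.0, -129.3, 331.2]
tcp_rot: [3.141, -0.0, -0.0]
contact_force: [0.2, -0.3, 0.1]
grip_width: 91.8
finger_force: 0.0
time: 1.5
tool_pos: [439.8, -131.1, 330.3]
tcp_rot: [3.141, 0.001, 0.001]
contact_force: [-0.3, -0.3, 0.1]
grip_width: 92.1
finger_force: 0.0
beaker [153. 165.]
stir [173. 160.]
bottle [408. 164.]
scale [291.  48.]
mat [ 1. 72.]
```

View pics/w1.png

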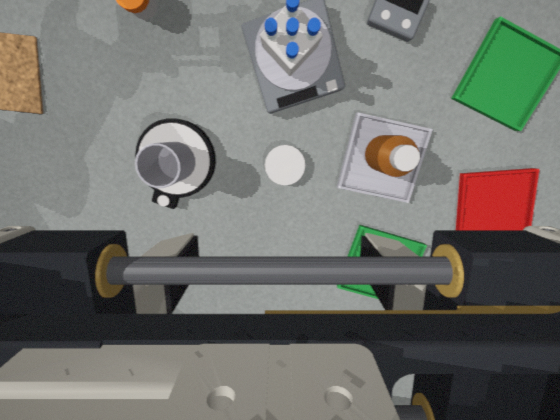

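The wrist view shows the beaker rim at about (160,163), the stirrer at (177,158), the bottle cap at (405,157), the tray centre at (386,157), the scale pan at (292,48) and the carrier caps around (292,27). I'll take a second and third station for triangulation.

```bash
python3 -m pendant '{"dp":[[0.025,0.05,0],[0.05,0.1,0],[0.07,0.15,0],[0.08,0.17,0],[0.08,0.17,0],[0.08,0.17,0]],"rotation":[[0,0,0],[0,0,0],[0,0,0],[0,0,0],[0,0,0],[0,0,0]]}' >/dev/null
python3 - <<'E'
from h import *
c=cap("wrist","w2"); np.save("pics/w2.npy",c,allow_pickle=True); print(get_obs()["tool_pos"])
E
python3 -m pendant '{"dp":[[0,-0.06,0],[0,-0.12,0],[0,-0.18,0],[0,-0.24,0],[0,-0.3,0],[0,-0.36,0],[0,-0.36,0],[0,-0.36,0]],"rotation":[[0,0,0],[0,0,0],[0,0,0],[0,0,0],[0,0,0],[0,0,0],[0,0,0],[0,0,0]]}' >/dev/null
python3 - <<'E'
from h import *
c=cap("wrist","w3"); np.save("pics/w3.npy",c,allow_pickle=True); print(get_obs()["tool_pos"])
E
```

```text
[ 519.31706436 -300.68081254  331.01385223]
[519.7919808   58.27847129 331.03171276]
```

View pics/w2.png

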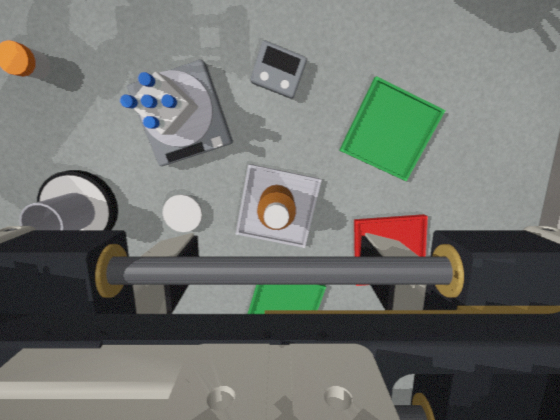

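View pics/w3.png

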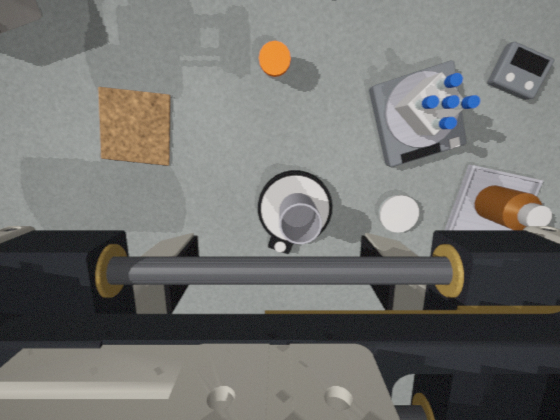

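Station w2 has the tray corners at (247,165), (324,180), (308,248) and (236,234), the cap at (276,216) and the middle blue cap at (148,101). Station w3 has the mat at (135,126), the stirrer at (295,207), the beaker rim at (300,223) and the pan at (420,107).

```bash
cat > m1.py <<'E'
from h import *
from scipy.optimize import least_squares
C=[np.load(f"pics/w{i}.npy",allow_pickle=True).item() for i in(1,2,3)]
H=[cv2.cvtColor(c["im"],cv2.COLOR_BGR2HSV) for c in C]
def blobs(i,lo,hi,amin,box=None):
    m=cv2.inRange(H[i],lo,hi); n,_,st,ce=cv2.connectedComponentsWithStats(m)
    return [(ce[k].round(1).tolist(),int(st[k,4])) for k in range(1,n) if st[k,4]>=amin and ce[k][1]<245]
for i in range(3):
    print("blue",i,blobs(i,(100,150,60),(125,255,255),40))
    print("cork",i,blobs(i,(8,90,60),(22,255,255),400)); 
    print("orange",i,blobs(i,(5,220,200),(20,255,255),100))
def T(n,*uv): 
    x,e=tri([ray(C[i],*p) for i,p in uv]); print(n,x.round(1),"miss",round(e,1))
def cen(q):
    q=np.array(q,float);a,b,c,d=q; t=np.linalg.solve(np.c_[c-a,-(d-b)],b-a)[0]; return a+t*(c-a)
tr=[[(357,112),(432,128),(412,203),(338,187)],[(247,165),(324,180),(308,248),(236,234)]]
T("tray",(0,cen(tr[0])),(1,cen(tr[1])))
for i in(0,1): 
    q=[plane(C[i],*p,12) for p in tr[i]]; print([round(np.linalg.norm((q[k]-q[k-1])[:2]),1) for k in range(4)],np.mean(q,0).round(1), np.degrees(np.arctan2(*(q[1]-q[0])[:2])).round(1))
T("cap",(0,(405,157)),(1,(276,216)),(2,(538,217)))
# stirrer: radial transitions
for i,c0 in((0,(176,156)),(2,(296,206))):
    v=cv2.GaussianBlur(H[i][...,2],(3,3),0).astype(float); P=[]
    for a in np.radians(np.arange(0,360,5)):
        r=np.arange(28,48,.5); x=c0[0]+r*np.cos(a); y=c0[1]+r*np.sin(a)
        s=cv2.remap(v.astype(np.float32),x.astype(np.float32)[None],y.astype(np.float32)[None],1)[0]
        k=np.where(s<60)[0]
        if len(k) and 0<k[0] and s[:k[0]].max()>150: P.append(plane(C[i],x[k[0]],y[k[0]],20)[:2])
    P=np.array(P); f=least_squares(lambda p:np.hypot(P[:,0]-p[0],P[:,1]-p[1])-p[2],[464,35,58],loss="soft_l1"); print("stir",i,len(P),f.x.round(1),np.abs(f.fun).mean().round(2))
# cork centre
for i in(2,0):
    m=cv2.inRange(H[i],(8,70,60),(22,220,255));m=cv2.morphologyEx(m,cv2.MORPH_CLOSE,np.ones((5,5)));cs=[k for k in cv2.findContours(m,0,2)[0] if cv2.contourArea(k)>1500]
    for k in cs: 
        q=cv2.minAreaRect(np.array([plane(C[i],*p[0],5)[:2] for p in k],np.float32)); print("mat",i,q)
E
python3 m1.py
python3 - <<'E'
import cv2,numpy as np
a=cv2.imread("pics/w1.png");b=cv2.imread("pics/w3.png")
f=lambda m,x,y:cv2.resize(m[y:y+100,x:x+130],None,fx=3,fy=3,interpolation=cv2.INTER_CUBIC)
cv2.imwrite("pics/m.png",np.vstack([np.hstack([f(a,120,110),f(b,240,160)]),np.hstack([f(a,225,0),f(b,360,60)])]))
E
```

```text
blue 0 [([292.1, 4.6], 116), ([270.5, 26.1], 157), ([292.0, 26.1], 157), ([313.3, 26.0], 162), ([291.8, 49.5], 142)]
cork 0 [([19.3, 73.8], 3021), ([385.0, 153.0], 1108)]
orange 0 []
blue 1 [([146.2, 79.2], 160), ([128.3, 101.0], 157), ([148.5, 101.0], 144), ([168.5, 100.9], 135), ([150.7, 122.0], 138)]
cork 1 [([16.2, 58.4], 1036), ([276.4, 201.7], 792)]
orange 1 []
blue 2 [([453.2, 80.0], 187), ([430.1, 101.8], 158), ([450.3, 101.7], 166), ([470.3, 101.7], 178), ([447.7, 122.8], 167)]
cork 2 [([274.3, 58.2], 918), ([134.3, 125.6], 4907), ([503.0, 205.2], 1721)]
orange 2 []
tray [ 465.2 -299.4   13.3] miss 1.5
[np.float64(118.9), np.float64(120.3), np.float64(121.0), np.float64(126.4)] [ 464.9 -299.3   12. ] -168.6
[np.float64(118.5), np.float64(126.5), np.float64(119.9), np.float64(125.3)] [ 463.7 -300.4   12. ] -168.9
cap [ 473.8 -296.2   97.9] miss 1.0
stir 0 56 [465.   33.8  57.6] 0.31
stir 2 54 [464.5  33.5  58. ] 0.32
mat 2 ((467.8878479003906, -322.67718505859375), (107.38372039794922, 65.0809555053711), 67.52249145507812)
mat 2 ((593.9351806640625, 286.798828125), (109.38150787353516, 109.3223648071289), 84.01427459716797)
mat 0 ((591.4328002929688, 263.3175964355469), (65.11958312988281, 109.26597595214844), 83.83192443847656)
```

View pics/m.png

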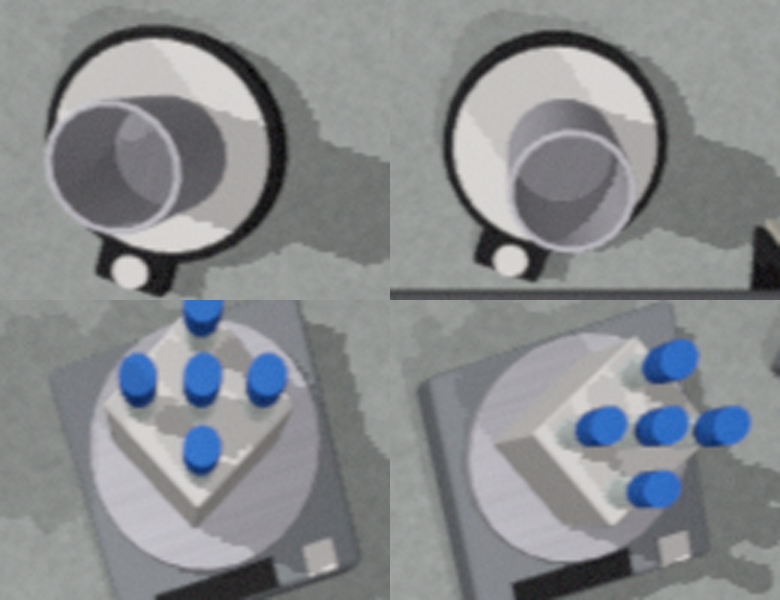

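The crops confirm it. The beaker rim ellipse is centred at w1 (157.7,165.7) and w3 (300.7,223.3). The carrier is turned about 45°, with caps toward its corners, and the pan edge is clear.

```bash
python3 - <<'E'
import io,contextlib
with contextlib.redirect_stdout(io.StringIO()): exec(open("m1.py").read())
f1=lambda x,y:(225+x/3,(y-300)/3); f3=lambda x,y:(360+(x-390)/3,60+(y-300)/3)
T("beaker rim",(0,(157.7,165.7)),(2,(300.7,223.3)))
for k in range(5):
    b=[sorted([p for p,_ in blobs(i,(100,150,60),(125,255,255),40)],key=lambda p:(round(p[1]/12),p[0])) for i in range(3)]
    T("bluecap%d"%k,*[(i,b[i][k]) for i in range(3)])
p1=[(91,440),(110,380),(110,510),(150,555),(205,571),(260,555),(317,440),(300,380)]
p3=[(470,470),(490,400),(520,360),(560,338),(600,335),(500,530),(540,555),(600,560)]
E=[]
for i,f,p in((0,f1,p1),(2,f3,p3)):
    uv=np.array([f(*q) for q in p],np.float32); e=cv2.fitEllipse(uv); E.append((i,e[0]))
    P=np.array([plane(C[i],*q,36)[:2] for q in uv]); s=least_squares(lambda p:np.hypot(*(P-p[:2]).T)-p[2],[619,-148,53]); print("pan",s.x.round(1),np.abs(s.fun).max().round(1))
T("pan",*E)
T("stirtop",(0,(120+(49+282)/6-1+1,0+110+148/3)),(2,(295,206)))
for n,a,b in(("left",(107,408),(540,432)),("bot",(197,500),(622,523))): T("block "+n,(0,f1(*a)),(2,f3(*b)))
for z,n,i,q in((50+36,"right",0,f1(293,402)),(86,"top",2,f3(640,340)),(86,"left",0,f1(107,408)),(86,"bot",0,f1(197,500))): print(n,plane(C[i],*q,z).round(1))
for i,q in((0,(285,165)),(2,(400,213))): print("dish",plane(C[i],*q,16).round(0))
for i,q in((2,(275,58)),): print("pot",plane(C[i],*q,44).round(0))
E
```

```text
beaker rim [463.1  28.9  95.5] miss 0.2
bluecap0 [ 644.8 -145.7  114.3] miss 1.7
bluecap1 [ 621.3 -121.5  115.2] miss 0.2
bluecap2 [ 621.4 -145.7  115.2] miss 0.1
bluecap3 [ 621.4 -169.6  115.3] miss 0.1
bluecap4 [ 597.3 -145.8  115.5] miss 0.2
pan [ 616.2 -150.9   52.1] 1.0
pan [ 617.1 -152.3   52.9] 1.4
pan [ 617.2 -151.    42.3] miss 0.9
stirtop [465.8  33.1  12.6] miss 2.0
block left [ 620.3 -109.1   87. ] miss 1.0
block bot [ 583.3 -145.4   95.4] miss 0.1
right [ 621.8 -184.4   86. ]
top [ 658.  -148.1   86. ]
left [ 619.6 -108.7   86. ]
bot [ 585.1 -145.7   86. ]
dish [ 455. -141.   16.]
dish [ 457. -141.   16.]
pot [685.  65.  44.]
```

All points check out: the beaker rim is at z 95.5 (20+75), the cap at 98 (4+95) and the mat at 594,287. The carrier's block top is at about 87 and the pan centre at about (616.7,-151.5), at roughly 36–42. I'll grasp the beaker first, with TCP at foot+25 mm.

```bash
python3 -m pendant '{"dp":[[-0.028,0.014,0.04],[-0.057,0.029,0.08],[-0.057,0.029,0.14],[-0.057,0.029,0.19],[-0.057,0.029,0.23],[-0.057,0.029,0.26],[-0.057,0.029,0.28],[-0.057,0.029,0.286]],"rotation":[[0,0,0],[0,0,0],[0,0,0],[0,0,0],[0,0,0],[0,0,0],[0,0,0],[0,0,0]]}' 0.0918
python3 -m pendant '{"dp":[[0,0,0],[0,0,0],[0,0,0],[0,0,0],[0,0,0],[0,0,0],[0,0,0],[0,0,0]],"rotation":[[0,0,0],[0,0,0],[0,0,0],[0,0,0],[0,0,0],[0,0,0],[0,0,0],[0,0,0]]}' 0.05
```

```text
time: 4.4
tool_pos: [462.5, 28.6, 43.8]
tcp_rot: [3.142, 0.002, -0.003]
contact_force: [0.9, -0.1, 0.2]
grip_width: 91.7
finger_force: 0.0
time: 5.4
tool_pos: [463.5, 29.9, 45.3]
tcp_rot: [3.141, -0.001, -0.0]
contact_force: [-2.4, -1.4, 5.2]
grip_width: 59.9
finger_force: 30.0
```

```bash
python3 -m pendant '{"dp":[[0,0,-0.03],[0,0,-0.07],[0.02,-0.03,-0.1],[0.045,-0.085,-0.1],[0.07,-0.14,-0.1],[0.1,-0.195,-0.1],[0.121,-0.24,-0.1],[0.131,-0.258,-0.1]],"rotation":[[0,0,0],[0,0,0],[0,0,0],[0,0,0],[0,0,0],[0,0,0],[0,0,0],[0,0,0]]}'
python3 -m pendant '{"dp":[[0,0,0],[0,0,0.02],[0,0,0.05],[0,0,0.08],[0,0,0.1],[0,0,0.107],[0,0,0.111],[0,0,0.112]],"rotation":[[0,0,0],[0,0,0],[0,0,0],[0,0,0],[0,0,0],[0,0,0],[0,0,0],[0,0,0]]}'
python3 -m pendant '{"dp":[[0,0,0],[0,0,0]],"rotation":[[0,0,0],[0,0,0]]}'
```

```text
time: 6.4
tool_pos: [594.1, 290.8, 143.5]
tcp_rot: [-3.142, 0.001, 0.002]
contact_force: [0.2, 0.3, -2.4]
grip_width: 60.1
finger_force: 30.0
time: 7.4
tool_pos: [594.6, 287.8, 33.4]
tcp_rot: [-3.141, -0.001, -0.0]
contact_force: [-1.0, -1.3, -1.6]
grip_width: 60.1
finger_force: 30.0
time: 7.65
tool_pos: [594.5, 288.1, 33.3]
tcp_rot: [-3.141, -0.001, -0.0]
contact_force: [-0.4, 1.1, -0.9]
grip_width: 59.7
finger_force: 30.0
```

```bash
python3 -m pendant '{"dp":[[0,0,0.001],[0,0,0.002],[0,0,0.002],[0,0,0.002]],"rotation":[[0,0,0],[0,0,0],[0,0,0],[0,0,0]]}' | grep -E "pos|contact"
python3 -m pendant '{"dp":[[0,0,0.0005],[0,0,0.001],[0,0,0.001],[0,0,0.001]],"rotation":[[0,0,0],[0,0,0],[0,0,0],[0,0,0]]}' | grep -E "pos|contact"
```

```text
tool_pos: [594.2, 287.9, 30.6]
contact_force: [-0.8, 0.3, -1.2]
tool_pos: [594.3, 287.9, 30.3]
contact_force: [-2.6, -0.0, 4.8]
```

```bash
python3 -m pendant '{"dp":[[0,0,0],[0,0,0],[0,0,0],[0,0,0],[0,0,-0.02],[0,0,-0.06],[0,0,-0.11],[0,0,-0.17]],"rotation":[[0,0,0],[0,0,0],[0,0,0],[0,0,0],[0,0,0],[0,0,0],[0,0,0],[0,0,0]]}' 0.0918
python3 -m pendant '{"dp":[[-0.01,0.055,0],[-0.02,0.115,0],[-0.03,0.17,0],[-0.04,0.23,0],[-0.05,0.29,0],[-0.06,0.345,0],[-0.07,0.4,0],[-0.08,0.46,0]],"rotation":[[0,0,0],[0,0,0],[0,0,0],[0,0,0],[0,0,0],[0,0,0],[0,0,0],[0,0,0]]}' >/dev/null
python3 -m pendant '{"dp":[[-0.015,0.05,0],[-0.03,0.1,0],[-0.04,0.124,0],[-0.04,0.124,0],[-0.04,0.124,0]],"rotation":[[0,0,0],[0,0,0],[0,0,0],[0,0,0],[0,0,0]]}'
python3 - <<'E'
from h import *
cap("wrist","w4");cap("top","t4")
a=cv2.imread("pics/w4.png");b=cv2.imread("pics/t4.png")
cv2.imwrite("pics/m4.png",cv2.resize(np.hstack([a[:,100:460],b[100:300,100:440].repeat(1,0) if 0 else cv2.resize(b[110:320,100:400],(600,420))]),(780,341)))
E
```

```text
time: 9.65
tool_pos: [593.6, 287.7, 200.3]
tcp_rot: [3.141, 0.002, -0.0]
contact_force: [-0.5, -0.2, 0.3]
grip_width: 91.6
finger_force: 0.0
time: 11.28
tool_pos: [474.2, -295.4, 199.7]
tcp_rot: [-3.141, -0.0, -0.0]
contact_force: [0.0, 0.7, -0.2]
grip_width: 91.6
finger_force: 0.0
```

View pics/m4.png

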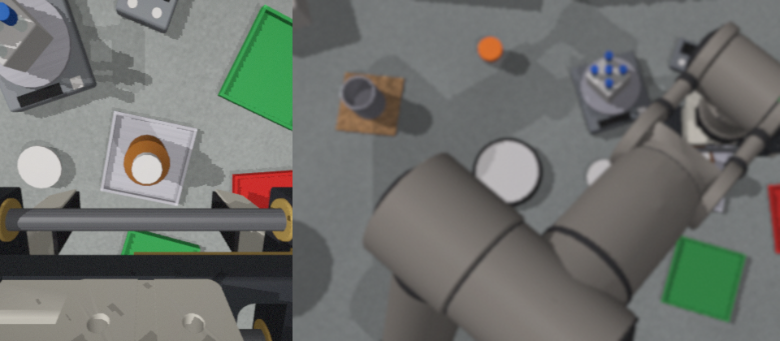

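The beaker stands on the mat, seen from the top at about (360,95) in the montage, and the stirrer is empty. The bottle cap at (146,168) lines up between the fingers. I descend to z = 40 and grip.

```bash
python3 -m pendant '{"dp":[[0,0,0.04],[0,0,0.08],[0,0,0.11],[0,0,0.135],[0,0,0.15],[0,0,0.157],[0,0,0.16],[0,0,0.16]],"rotation":[[0,0,0],[0,0,0],[0,0,0],[0,0,0],[0,0,0],[0,0,0],[0,0,0],[0,0,0]]}'
python3 -m pendant '{"dp":[[0,0,0],[0,0,0],[0,0,0],[0,0,0],[0,0,0],[0,0,0],[0,0,0]],"rotation":[[0,0,0],[0,0,0],[0,0,0],[0,0,0],[0,0,0],[0,0,0],[0,0,0]]}' 0.045
```

```text
time: 12.38
tool_pos: [474.4, -296.3, 40.3]
tcp_rot: [3.141, -0.001, -0.0]
contact_force: [0.4, 0.0, -0.1]
grip_width: 91.7
finger_force: 0.0
time: 13.25
tool_pos: [474.1, -296.2, 39.9]
tcp_rot: [3.141, -0.0, -0.0]
contact_force: [-0.1, -0.4, 1.6]
grip_width: 57.5
finger_force: 30.0
```

```bash
python3 -m pendant '{"dp":[[0,0,-0.03],[0,0,-0.07],[0,0,-0.12],[0,-0.05,-0.12],[0,-0.105,-0.12],[-0.003,-0.16,-0.12],[-0.006,-0.215,-0.12],[-0.009,-0.27,-0.12]],"rotation":[[0,0,0],[0,0,0],[0,0,0],[0,0,0],[0,0,0],[0,0,0],[0,0,0],[0,0,0]]}' | grep -E "pos|force"
python3 -m pendant '{"dp":[[0,-0.04,0],[0,-0.06,0],[0,-0.06,0.02],[0,-0.06,0.05],[0,-0.06,0.08],[0,-0.06,0.095],[0,-0.06,0.1],[0,-0.06,0.101]],"rotation":[[0,0,0],[0,0,0],[0,0,0],[0,0,0],[0,0,0],[0,0,0],[0,0,0],[0,0,0]]}'
python3 -m pendant '{"dp":[[0,0,0],[0,0,0]],"rotation":[[0,0,0],[0,0,0]]}' | grep -E "pos|contact"
```

```text
tool_pos: [464.4, -24.2, 159.3]
contact_force: [1.4, -0.2, -1.8]
finger_force: 30.0
time: 15.25
tool_pos: [465.2, 34.0, 58.7]
tcp_rot: [3.142, 0.0, -0.0]
contact_force: [-0.5, 0.5, -1.6]
grip_width: 57.5
finger_force: 30.0
tool_pos: [465.5, 33.9, 59.3]
contact_force: [0.1, 0.3, -2.0]
```

```bash
python3 -m pendant '{"dp":[[0,0,0.001],[0,0,0.002],[0,0,0.002],[0,0,0.002]],"rotation":[[0,0,0],[0,0,0],[0,0,0],[0,0,0]]}' | grep -E "pos|contact"
python3 -m pendant '{"dp":[[0,0,0.0005],[0,0,0.001],[0,0,0.001],[0,0,0.001]],"rotation":[[0,0,0],[0,0,0],[0,0,0],[0,0,0]]}' | grep -E "pos|contact"
```

```text
tool_pos: [465.1, 33.9, 56.7]
contact_force: [0.0, -0.8, -2.0]
tool_pos: [465.2, 33.9, 55.8]
contact_force: [-1.0, 0.8, -0.0]
```

```bash
python3 -m pendant '{"dp":[[0,0,0.0005],[0,0,0.0005],[0,0,0.0005]],"rotation":[[0,0,0],[0,0,0],[0,0,0]]}' | grep -E "pos|contact"
python3 -m pendant '{"dp":[[0,0,0],[0,0,0],[0,0,0],[0,0,0],[0,0,-0.02],[0,0,-0.06],[0,0,-0.11],[0,0,-0.16]],"rotation":[[0,0,0],[0,0,0],[0,0,0],[0,0,0],[0,0,0],[0,0,0],[0,0,0],[0,0,0]]}' 0.0918
python3 -m pendant '{"dp":[[0.03,0.035,0],[0.06,0.07,0],[0.09,0.1,0],[0.12,0.14,0],[0.156,0.179,0],[0.156,0.179,0],[0.156,0.179,0],[0.156,0.179,0]],"rotation":[[0,0,-0.16],[0,0,-0.32],[0,0,-0.48],[0,0,-0.64],[0,0,-0.785],[0,0,-0.785],[0,0,-0.785],[0,0,-0.785]]}'
python3 - <<'E'
from h import *
c=cap("wrist","w5"); im=c["im"]; m=cv2.inRange(cv2.cvtColor(im,cv2.COLOR_BGR2HSV),(100,150,60),(125,255,255))
n,_,st,ce=cv2.connectedComponentsWithStats(m)
for k in range(1,n):
    if st[k,4]>60: print(ce[k].round(),plane(c,*ce[k],115.2).round(1))
E
```

```text
tool_pos: [465.2, 33.9, 55.8]
contact_force: [-2.0, -0.2, 7.5]
time: 17.88
tool_pos: [464.9, 34.0, 216.7]
tcp_rot: [3.142, 0.0, -0.0]
contact_force: [0.1, -0.6, 1.0]
grip_width: 91.6
finger_force: 0.0
time: 18.88
tool_pos: [620.6, -144.0, 215.6]
tcp_rot: [-3.142, -0.0, 0.785]
contact_force: [0.2, 0.4, -0.3]
grip_width: 91.5
finger_force: 0.0
[402.   2.] [802.2 -95.8 115.2]
[482.  14.] [ 840.7 -145.4  115.2]
[542.  15.] [ 873.3 -179.5  115.2]
[431.  18.] [ 811.3 -120.4  115.2]
[504.  39.] [ 842.8 -172.6  115.2]
[526.  63.] [ 845.  -199.8  115.2]
[477.  68.] [ 815.6 -174.8  115.2]
[499.  91.] [ 817.9 -202.   115.2]
[556. 111.] [ 842.1 -248.4  115.2]
[520. 114.] [ 819.9 -229.2  115.2]
[262. 190.] [ 621.3 -121.4  115.2]
[300. 190.] [ 645.5 -145.5  115.2]
[281. 208.] [ 621.3 -145.4  115.2]
[262. 227.] [ 596.8 -145.7  115.2]
[299. 226.] [ 621.3 -169.7  115.2]
```

View pics/w5.png

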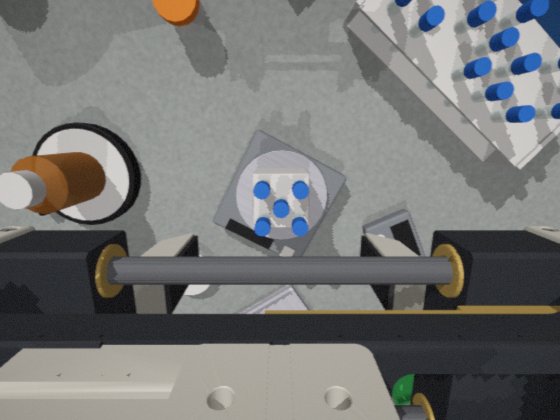

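The bottle stands on the stirrer at (85,175), and the carrier at (281,208) is square with the tool. I descend to z ≈ 62 and grip.

```bash
python3 -m pendant '{"dp":[[0,0.001,0.04],[0,0.001,0.08],[0,0.001,0.105],[0,0.001,0.13],[0,0.001,0.145],[0,0.001,0.152],[0,0.001,0.154],[0,0.001,0.154]],"rotation":[[0,0,0],[0,0,0],[0,0,0],[0,0,0],[0,0,0],[0,0,0],[0,0,0],[0,0,0]]}'
python3 -m pendant '{"dp":[[0,0,0],[0,0,0],[0,0,0],[0,0,0],[0,0,0],[0,0,0],[0,0,0]],"rotation":[[0,0,0],[0,0,0],[0,0,0],[0,0,0],[0,0,0],[0,0,0],[0,0,0]]}' 0.045
```

```text
time: 19.92
tool_pos: [622.2, -145.9, 62.0]
tcp_rot: [3.14, -0.0, 0.785]
contact_force: [1.0, -0.2, -0.3]
grip_width: 91.9
finger_force: 0.0
time: 20.8
tool_pos: [621.8, -145.8, 61.3]
tcp_rot: [-3.142, 0.0, 0.785]
contact_force: [-1.1, 1.0, 0.2]
grip_width: 55.8
finger_force: 30.0
```

```bash
python3 -m pendant '{"dp":[[0,0,-0.03],[0,0,-0.08],[-0.04,0,-0.08],[-0.09,0,-0.08],[-0.14,0,-0.08],[-0.19,-0.002,-0.08],[-0.22,-0.002,-0.08],[-0.22,-0.002,-0.08]],"rotation":[[0,0,0],[0,0,0],[0,0,0],[0,0,0],[0,0,0],[0,0,0],[0,0,0],[0,0,0]]}' | grep -E "pos|force"
python3 -m pendant '{"dp":[[0,0,0.02],[0,0,0.05],[0,0,0.08],[0,0,0.1],[0,0,0.107],[0,0,0.108],[0,0,0.108],[0,0,0.108]],"rotation":[[0,0,0],[0,0,0],[0,0,0],[0,0,0],[0,0,0],[0,0,0],[0,0,0],[0,0,0]]}'
python3 -m pendant '{"dp":[[0,0,0.001],[0,0,0.002],[0,0,0.002],[0,0,0.002]],"rotation":[[0,0,0],[0,0,0],[0,0,0],[0,0,0]]}' | grep -E "pos|contact"
```

```text
tool_pos: [463.2, -301.3, 140.9]
contact_force: [0.2, 0.1, -2.6]
finger_force: 30.0
time: 22.8
tool_pos: [465.2, -300.2, 34.0]
tcp_rot: [3.14, -0.0, 0.785]
contact_force: [-0.6, 0.7, -2.0]
grip_width: 55.7
finger_force: 30.0
tool_pos: [464.7, -299.9, 31.2]
contact_force: [0.5, 0.6, -3.2]
```

```bash
python3 -m pendant '{"dp":[[0,0,0.0005],[0,0,0.001],[0,0,0.001],[0,0,0.001]],"rotation":[[0,0,0],[0,0,0],[0,0,0],[0,0,0]]}' | grep -E "pos|contact"
python3 -m pendant '{"dp":[[0,0,0.0005],[0,0,0.001],[0,0,0.001],[0,0,0.001]],"rotation":[[0,0,0],[0,0,0],[0,0,0],[0,0,0]]}' | grep -E "pos|contact"
```

```text
tool_pos: [464.7, -299.9, 30.2]
contact_force: [0.5, 0.3, -2.4]
tool_pos: [464.8, -299.9, 29.3]
contact_force: [-0.2, -0.2, -1.9]
```

```bash
python3 -m pendant '{"dp":[[0,0,0.0005],[0,0,0.001],[0,0,0.001],[0,0,0.001]],"rotation":[[0,0,0],[0,0,0],[0,0,0],[0,0,0]]}' | grep -E "pos|contact"
```

```text
tool_pos: [464.8, -299.9, 29.2]
contact_force: [-2.8, 1.9, 8.5]
```

```bash
python3 -m pendant '{"dp":[[0,0,0],[0,0,0],[0,0,0],[0,0,0],[0,0,-0.02],[0,0,-0.06],[0,0,-0.11],[0,0,-0.16]],"rotation":[[0,0,0],[0,0,0],[0,0,0],[0,0,0],[0,0,0],[0,0,0],[0,0,0],[0,0,0]]}' 0.0918 | grep -E "pos|width|force"
python3 -m pendant '{"dp":[[0.04,-0.02,-0.02],[0.08,-0.04,-0.04],[0.12,-0.06,-0.06],[0.16,-0.08,-0.08],[0.2,-0.1,-0.1],[0.251,-0.117,-0.11],[0.251,-0.117,-0.11],[0.251,-0.117,-0.11]],"rotation":[[0,0,0.16],[0,0,0.32],[0,0,0.48],[0,0,0.64],[0,0,0.785],[0,0,0.785],[0,0,0.785],[0,0,0.785]]}'
python3 -m pendant '{"dp":[[0,0,0],[0,0,0]],"rotation":[[0,0,0],[0,0,0]]}' >/dev/null
python3 - <<'E'
from h import *
c=cap("wrist","w6"); np.save("pics/w6.npy",c,allow_pickle=True)
for k,X in dict(pan=(616.7,-151.5,36),beaker=(594,288,80),stir=(465,34,20)).items(): print(k,np.round(proj(c,X)))
E
```

```text
tool_pos: [464.6, -299.7, 189.6]
contact_force: [0.6, 0.0, -1.0]
grip_width: 91.6
finger_force: 0.0
time: 26.8
tool_pos: [559.3, -39.9, 297.7]
tcp_rot: [3.141, 0.001, 0.0]
contact_force: [-0.0, -0.7, -0.5]
grip_width: 91.8
finger_force: 0.0
pan [359. 139.]
beaker [ 17. 159.]
stir [231. 239.]
```

View pics/w6.png

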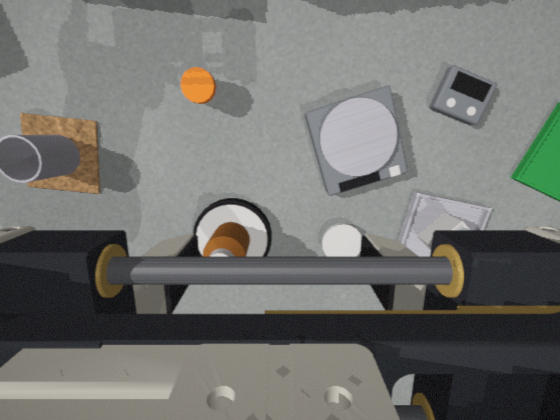

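The pan is empty at about (359,136), and the beaker rim at about (18,158) matches the predicted (17,159), so the beaker stands at (594,288). I refine the pan centre by mask and move to the beaker.

```bash
python3 - <<'E'
from h import *
from scipy.optimize import least_squares
c=np.load("pics/w6.npy",allow_pickle=True).item(); g=cv2.GaussianBlur(cv2.cvtColor(c["im"],cv2.COLOR_BGR2GRAY),(3,3),0).astype(np.float32)
P=[]
for a in np.radians(np.arange(0,360,5)):
    r=np.arange(32,46,.5,dtype=np.float32); x=np.float32(359+r*np.cos(a)); y=np.float32(136.5+r*np.sin(a))
    s=cv2.remap(g,x[None],y[None],1)[0]; k=np.argmin(np.diff(s)); P.append(plane(c,x[k],y[k],36)[:2])
P=np.array(P); s=least_squares(lambda p:np.hypot(*(P-p[:2]).T)-p[2],[617,-151,53],loss="soft_l1"); print(s.x.round(1),np.abs(s.fun).mean())
E
python3 -m pendant '{"dp":[[0.006,-0.055,0.015],[0.012,-0.11,0.03],[0.018,-0.165,0.045],[0.024,-0.22,0.06],[0.03,-0.275,0.075],[0.035,-0.328,0.09],[0.035,-0.328,0.12],[0.035,-0.328,0.15]],"rotation":[[0,0,0],[0,0,0],[0,0,0],[0,0,0],[0,0,0],[0,0,0],[0,0,0],[0,0,0]]}' 0.0918
python3 -m pendant '{"dp":[[0,0,0.04],[0,0,0.08],[0,0,0.1],[0,0,0.113],[0,0,0.117],[0,0,0.117],[0,0,0.117]],"rotation":[[0,0,0],[0,0,0],[0,0,0],[0,0,0],[0,0,0],[0,0,0],[0,0,0]]}'
python3 -m pendant '{"dp":[[0,0,0],[0,0,0],[0,0,0],[0,0,0],[0,0,0],[0,0,0],[0,0,0]],"rotation":[[0,0,0],[0,0,0],[0,0,0],[0,0,0],[0,0,0],[0,0,0],[0,0,0]]}' 0.05
```

```text
[ 617.8 -150.    52.5] 0.49860685929380566
time: 28.1
tool_pos: [594.6, 288.7, 147.0]
tcp_rot: [3.141, 0.0, 0.001]
contact_force: [1.3, 0.7, -0.5]
grip_width: 91.7
finger_force: 0.0
time: 28.98
tool_pos: [595.4, 288.5, 32.3]
tcp_rot: [-3.141, -0.002, -0.0]
contact_force: [0.7, 0.9, 0.1]
grip_width: 91.7
finger_force: 0.0
time: 29.85
tool_pos: [594.7, 288.3, 31.2]
tcp_rot: [3.141, -0.0, -0.0]
contact_force: [-0.5, -0.0, 1.7]
grip_width: 59.8
finger_force: 30.0
```

```bash
python3 -m pendant '{"dp":[[0,0,-0.03],[0,0,-0.08],[0,0,-0.13],[0.003,0.05,-0.13],[0.006,0.11,-0.13],[0.009,0.17,-0.13],[0.012,0.23,-0.13],[0.015,0.29,-0.13]],"rotation":[[0,0,0],[0,0,0],[0,0,0],[0,0,0],[0,0,0],[0,0,0],[0,0,0],[0,0,0]]}' | grep -E "pos|force"
python3 -m pendant '{"dp":[[0.003,0.055,0],[0.006,0.11,0],[0.008,0.149,0],[0.008,0.149,0],[0.008,0.149,0.03],[0.008,0.149,0.06],[0.008,0.149,0.08],[0.008,0.149,0.094]],"rotation":[[0,0,0],[0,0,0],[0,0,0],[0,0,0],[0,0,0],[0,0,0],[0,0,0],[0,0,0]]}'
python3 -m pendant '{"dp":[[0,0,0],[0,0,0.001],[0,0,0.002],[0,0,0.002],[0,0,0.002]],"rotation":[[0,0,0],[0,0,0],[0,0,0],[0,0,0],[0,0,0]]}' | grep -E "pos|contact"
```

```text
tool_pos: [609.4, -3.6, 161.0]
contact_force: [1.4, 1.3, -2.3]
finger_force: 30.0
time: 31.85
tool_pos: [617.2, -149.4, 66.0]
tcp_rot: [-3.141, 0.001, 0.001]
contact_force: [0.4, 0.3, -1.5]
grip_width: 60.1
finger_force: 30.0
tool_pos: [617.8, -150.8, 65.6]
contact_force: [-0.2, -0.5, -1.5]
```

```bash
python3 -m pendant '{"dp":[[0,0,0.001],[0,0,0.002],[0,0,0.002],[0,0,0.002]],"rotation":[[0,0,0],[0,0,0],[0,0,0],[0,0,0]]}' | grep -E "pos|contact"
python3 -m pendant '{"dp":[[0,0,0.0005],[0,0,0.001],[0,0,0.001],[0,0,0.001]],"rotation":[[0,0,0],[0,0,0],[0,0,0],[0,0,0]]}' | grep -E "pos|contact"
```

```text
tool_pos: [617.7, -150.7, 63.2]
contact_force: [0.2, -0.8, -1.0]
tool_pos: [617.7, -150.7, 62.2]
contact_force: [-0.5, -0.4, -0.5]
```

```bash
python3 -m pendant '{"dp":[[0,0,0.0005],[0,0,0.0005],[0,0,0.0005]],"rotation":[[0,0,0],[0,0,0],[0,0,0]]}' | grep -E "pos|contact"
```

```text
tool_pos: [617.7, -150.7, 62.2]
contact_force: [-3.1, 0.5, 5.5]
```

```bash
python3 -m pendant '{"dp":[[0,0,0],[0,0,0],[0,0,0],[0,0,0],[0,0,-0.02],[0,0,-0.06],[0,0,-0.11],[0,0,-0.17]],"rotation":[[0,0,0],[0,0,0],[0,0,0],[0,0,0],[0,0,0],[0,0,0],[0,0,0],[0,0,0]]}' 0.0918 | grep -E "pos|width|force"
python3 -m pendant '{"dp":[[-0.045,-0.005,-0.025],[-0.09,-0.01,-0.05],[-0.135,-0.015,-0.08],[-0.178,-0.02,-0.1],[-0.178,-0.02,-0.1],[-0.178,-0.02,-0.1],[-0.178,-0.02,-0.1]],"rotation":[[0,0,0],[0,0,0],[0,0,0],[0,0,0],[0,0,0],[0,0,0],[0,0,0]]}'
python3 - <<'E'
from h import *
c=cap("wrist","w7"); np.save("pics/w7.npy",c,allow_pickle=True); s=cap("side","s7")
im=c["im"]; m=cv2.inRange(cv2.cvtColor(im,cv2.COLOR_BGR2HSV),(100,150,60),(125,255,255))
n,_,st,ce=cv2.connectedComponentsWithStats(m)
print("carrier caps mean",np.mean([plane(c,*ce[k],83.2) for k in range(1,n) if st[k,4]>60 and ce[k][0]>340],0).round(1))
for k,X in dict(beakerrim=(617.7,-150.7,111),pan=(617.5,-150.5,36),bottlecap=(465,33.8,115),stir=(464.8,33.6,20),tray=(464.5,-300,12)).items(): print(k,np.round(proj(c,X),1))
cv2.imwrite("pics/m7.png",np.hstack([cv2.resize(im[0:230,100:480],None,fx=1.05,fy=1.05),cv2.resize(s["im"][80:420,130:420],(int(290*241/340),241))][:2]))
E
```

```text
tool_pos: [617.0, -150.5, 232.4]
contact_force: [0.3, -0.6, -0.6]
grip_width: 91.9
finger_force: 0.0
time: 35.72
tool_pos: [440.2, -130.7, 330.7]
tcp_rot: [-3.141, 0.002, 0.0]
contact_force: [-0.1, 0.7, -0.2]
grip_width: 91.7
finger_force: 0.0
carrier caps mean [ 464.7 -300.1   83.2]
beakerrim [296.7  31.3]
pan [293.4  49.3]
bottlecap [148.3 165.9]
stir [174.4 159.4]
tray [385.5 159. ]Traceback (most recent call last):
  File "<stdin>", line 7, in <module>
    return _nx.concatenate(arrs, 1, dtype=dtype, casting=casting)
           ~~~~~~~~~~~~~~~^^^^^^^^^^^^^^^^^^^^^^^^^^^^^^^^^^^^^^^
ValueError: all the input array dimensions except for the concatenation axis must match exactly, but along dimension 0, the array at index 0 has size 242 and the array at index 1 has size 241
```

View pics/s7.png

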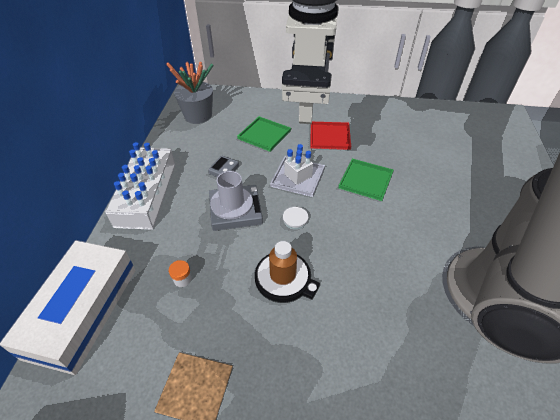

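The side view shows everything home and upright: the beaker on the pan (231,190), the bottle on the stirrer (283,262) and the carrier in the steel tray (299,165). The mat is empty, and the dish, pot and timer haven't moved. One last check of the wrist view for centring.

```bash
python3 -c "
import cv2;i=cv2.imread('pics/w7.png');cv2.imwrite('pics/m7.png',cv2.resize(i[0:220,110:450],None,fx=2.3,fy=2.3,interpolation=2))"
```

View pics/m7.png

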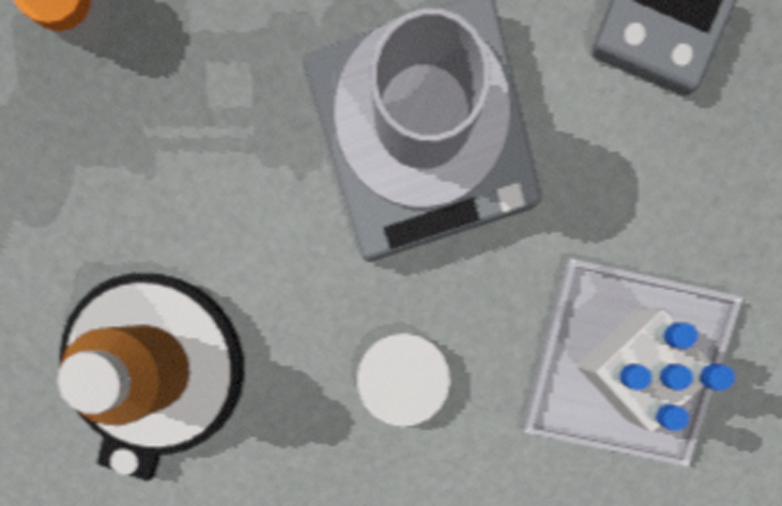

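The beaker rim at (297,32) and bottle cap at (150,166) are within about 2 px of the centred predictions, and the caps put the carrier at (464.7,-300.1) in the tray. I'm handing in.

```bash
python3 -c "
from plant import workorder; print(workorder.close_job())"
```

```text
the job is handed in; nothing more can be done
None
```

The beaker is on the scale, the bottle on the stirrer and the carrier in the steel tray, each upright and within a few mm of centre; the mat is empty, the dish, pot and timer were left alone, and I handed the job in at about 36 s.

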